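# Unclip the lid of the blue paint box

### The job

Open the paint box with the blue lid: squeeze the yellow snap tab inward towards the blue rib, and lift the lid off while the tab is pressed. Set the lid down, without dropping it, right way up on its feet near the middle of the cork mat and let go. Leave the red-lidded box shut and the two paint jars where they stand.

Things in the scene. Friction and masses are not known exactly. Their poses are not given: they have to be found in the camera images.
- blue_lid: Blue lid, 116 (x) x 90 (y) mm, 70 to 140 g, clipped on a fixed grey box 50 mm high. Origin: centre of the undersides of its four 22 mm feet, z up (28 mm over the table while clipped, 4 mm standing on the mat). Plate z = 22 to 26 mm. On it two ears stand to z = 58 mm: fixed blue rib (x = 2 to 8 mm, 30 mm wide in y), yellow tab (x = 48 to 52 mm, 22 mm wide). Free space outside both.
- blue_tab (a joint): How far the blue lid's yellow tab is pressed towards the rib (lid's -x), m: 0 at rest, 0.009 at its stop. A spring returns it: 1.6 N at rest, 9 N at the stop. A barb low on the tab catches under the box wall; it frees at about 0.007. Pinch tab and rib along the lid's x: 50 mm over both at rest, 41 mm at the stop. Keep it pressed until the lid has risen straight up 25 mm.
- blue_tab_face (a point): Point on the outer (+x) face of the blue lid's yellow tab, on its middle line: x = 52, y = 0, z = 44 mm in the lid's frame at rest, 18 mm above the lid plate and 14 mm below the tab's top. It moves with the tab.
- mat: Flat cork mat fixed on the table, 180 (x) x 170 (y) x 4 mm. Origin at the centre of its underside, on the table.
- red_lid: Bystander: lid of the same shape with a yellow tab too, but red, clipped on its own grey box. Origin and axes as for the blue lid.
- jar: Bystander: loose closed paint jar with a white cap, diameter 48 mm, height 55 mm. Origin at the centre of its underside.
- dark_jar: Bystander: loose closed blue paint jar with a black cap, diameter 48 mm, height 60 mm. Origin at the centre of its underside.
There are look-alikes about, which are no part of the job. What is shaped like the blue_lid but green is not meant.

How it is judged:
On the way, in this order (a step that is already met when the one before it is completed fails the run):
1. the blue lid's tab is pressed inward while the lid is still on its box (value of joint blue_tab above 0.005 m and distance of blue_lid from where it was at the start of the episode below 0.012 m), for 0.05 s.
2. the blue lid is lifted off its box (height (world z) of blue_lid above 0.055 m), for 0.1 s.
At the end, for the whole second after the job is handed in: The blue lid stands still and right way up (within 6 degrees) on its feet on the cork mat, its centre within 45 mm of the mat's centre, let go of, its tab sprung back; the red lid is still clipped on and the jars stand where they were (horizontal distance between blue_lid and mat below 0.045 m and height (world z) of blue_lid below 0.009 m and angle between blue_lid's own z axis and vertical below 0.1 rad and linear speed of blue_lid below 0.02 m/s and value of joint blue_tab below 0.002 m); the robot touches nothing.
It fails at once if the red lid is moved by more than 12 mm (distance of red_lid from where it was at the start of the episode above 0.012 m).
It fails at once if a paint jar is moved by more than 20 mm or knocked over (distance of any of jar, dark_jar from where it was at the start of the episode above 0.02 m or angle between any of jar, dark_jar's own z axis and vertical above 0.3 rad).
It fails at once if the blue lid is dropped (falling faster than 0.6 m/s out of the fingers) (linear speed of blue_lid above 0.6 m/s and contact force between the fingers and blue_lid below 0.05 N).
It also fails if it takes over 40 s, if anything falls off the work surface, if the arm or the gripper's body presses on something with over 40 N, if the wrist force passes 120 N, or if a joint passes its speed limit or range.

### The arm

A 7-joint arm with a two-finger parallel gripper is mounted at the origin on the work surface. World frame = base frame: x ahead of the robot, y to its left, z up, the work surface at z = 0. Lengths are in m, angles in rad, forces in N, time in s.
With the tool pointing down it reaches from about 0.425 to 0.875 m from the base axis. Payload 4.7 kg.
Tool frame: the origin (TCP) lies midway between the tips of the shut fingers; the grasp point (between the pads) lies 19 mm behind it; z points along the fingers, x is the direction in which the jaws open and shut, and the axes are right-handed (so a half turn about z gives the same grasp; the last joint's range is limited). The gripper opens to 87 mm and grips with 3 to 60 N. Pads are 19 mm wide; open, the fingers measure 117 mm over their backs; the gripper's body (75 mm by 190 mm) begins 51 mm behind the grasp point.
Start: joints at [1.114, 0.321, -0.07, 1.45, 0.023, 1.371, -0.057], TCP at [0.295, -0.579, 0.223] pointing down, gripper open.
Joint ranges: [-2.86, 2.86], [-0.3, 2.09], [-1.38, 1.24], [0.06, 2.45], [-1.56, 4.7], [0.09, 2.05], [-2.69, 2.69]. Speed limits (rad/s): [2.57, 2.57, 3.14, 3.14, 3.14, 3.14, 3.14].

### API

Orientations are given as a rotation vector (axis times angle).
In Python, from bench import get_state, eyes, ticket gives the robot as it stands.
- The arm moves only by the tool carry_out, never from a script. Its argument "motion" is a list of rows, each a list of 2 entries, a list of its own where there are three numbers: the shift along the world's x, y, z in m, then the turn about the world's z in rad. A call has 1 to 20 rows; each row is the pose to reach, as a shift and turn from the pose commanded when the call began; what a row does not reach only later rows make up. A row lasts 1/10 s, in which the tool goes at most 50 mm and 8.59 degrees, less where a joint would pass 70% of its speed; a pose out of reach is approached as far as the arm can. A call with a gripper value outside its range is refused whole. "grip" is the gripper command: -1 is fully open, 1 is shut, values between are in proportion, set as the call begins (left out, the last holds). The fingers move at their own pace and stop on an object; "squeeze" is the grip in N (left out, the last holds). Time passes only in rows, so rows that repeat a pose let the fingers close. It gives the time, the measured TCP pose, the force and the opening at its end, in the units of the state.
- get_state(): the state, without advancing time (a new reading comes with each control period).
- eyes.get_image(name): name is "scene" or "top" or "wrist"; returns a dict with "pixels" (400x640x3 uint8, blue, green, red), "mtx" (3x3 intrinsics, pixels), "extrinsics" (4x4, takes a point from camera to world coordinates). Camera axes: x right, y down, z forward; pixel columns grow to the right and rows downward; lengths in m; the calibration is good to about 2 mm. A picture is of the moment at which its call begins. There is no depth.
- ticket.close_job(): hands the job in, once; it reports no verdict.
The state is a dict: "time": time; "joint_positions": joint angles; "qd": joint speeds; "joint_torque": joint torques, N m; "position": TCP position; "tool_rot": TCP orientation; "ft_force": force on the tool from outside, world axes, zero at the start; "torque": the same for the moment, N m; "grip_width": opening from 0.0 (shut) to 1.0 (fully open).
Only numpy, scipy, OpenCV 4.12 (cv2) and the standard library are available. Lean on these libraries where they do the work, as an engineer would, in place of code of your own. Each camera call takes 0.05 s, during which the arm holds its last target. There are 200 camera calls.

## Working session

There is one attempt and no reset: what is moved stays moved. The work goes in short steps, Python scripts to look and compute and a tool call to move; the robot and the scene stay as the last step left them, time stands still between calls to the robot, and variables do not carry over. Pictures are saved under pics/ and viewed, about 8 in all and at most 12, crops included, and the job is handed in when it is done.

Besides the shell and the picture viewer there is one more tool, called after "Request:" by a JSON object that holds its "name" and its "arguments", one argument or row to a line. carry_out: Moves the arm, as the interface text tells. Its arguments: {"type":"object","properties":{"motion":{"type":"array","items":{"type":"array"}},"grip":{"type":"number"},"squeeze":{"type":"number"}},"required":["motion"]}

```bash
mkdir -p pics
cat > h.py <<'E'
import numpy as np,cv2
from bench import get_state,eyes,ticket
def grab(n,f=None):
    d=eyes.get_image(n)
    if f: cv2.imwrite('pics/'+f,d['pixels'])
    return d
def ray(d,uv,z):
    K=np.array(d['mtx']);T=np.array(d['extrinsics'])
    r=T[:3,:3]@np.linalg.solve(K,[uv[0],uv[1],1]);o=T[:3,3]
    return o+r*(z-o[2])/r[2]
def proj(d,p):
    K=np.array(d['mtx']);T=np.array(d['extrinsics'])
    c=T[:3,:3].T@(np.array(p)-T[:3,3]);q=K@c;return q[:2]/q[2]
E
python3 - <<'E'
from h import *
s=get_state();print({k:np.round(v,3) for k,v in s.items()})
for n in('top','scene'):
    d=grab(n,n+'0.png');print(n,np.round(d['mtx'],1).tolist(),np.round(d['extrinsics'],3).tolist())
E
```

```text
{'time': np.float64(0.0), 'joint_positions': array([ 1.114,  0.322, -0.07 ,  1.452,  0.023,  1.371, -0.057]), 'qd': array([-0.002,  0.002, -0.   ,  0.   , -0.001,  0.   , -0.001]), 'joint_torque': array([ 1.0000e-03, -4.9129e+01, -4.0300e-01, -3.1253e+01, -6.4000e-02,
        4.4000e-02,  0.0000e+00]), 'position': array([ 0.295, -0.579,  0.221]), 'tool_rot': array([-2.678,  1.641,  0.003]), 'ft_force': array([-0.148,  0.106,  0.021]), 'torque': array([-0.019,  0.057, -0.006]), 'grip_width': np.float64(0.998)}
top [[446.5, 0.0, 329.6], [0.0, 446.5, 203.8], [0.0, 0.0, 1.0]] [[0.001, -0.996, 0.085, 0.484], [-0.999, -0.004, -0.036, -0.006], [0.036, -0.084, -0.996, 1.106], [0.0, 0.0, 0.0, 1.0]]
scene [[367.0, 0.0, 319.0], [0.0, 367.0, 197.4], [0.0, 0.0, 1.0]] [[-0.792, 0.484, -0.372, 0.917], [0.61, 0.638, -0.469, 0.404], [0.01, -0.599, -0.801, 0.828], [0.0, 0.0, 0.0, 1.0]]
```

View pics/top0.png

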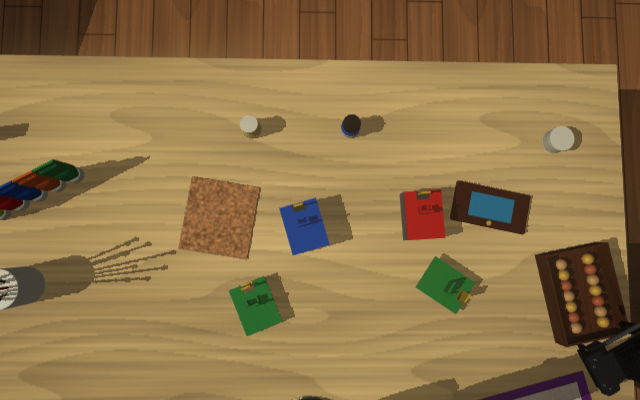

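View pics/scene0.png

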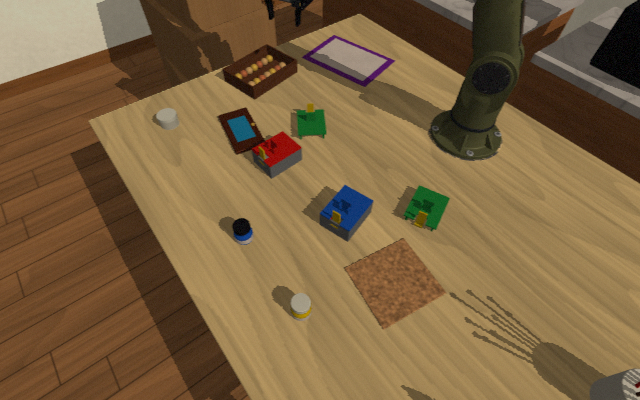

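The blue lid is at top (305,226), on a grey box, with its yellow tab at (299,206), towards +x. The mat is at (219,218), the red lid at (424,214), the white-capped jar at (249,124) and the dark jar at (351,124). The green look-alikes at (258,305) and (449,284) are not meant. Next I'll measure the lid and mat, and make an enlarged crop.

```bash
cat >> h.py <<'E'
def blob(m,win=None):
    if win: w=np.zeros_like(m);w[win[1]:win[3],win[0]:win[2]]=1;m=m*w
    m=cv2.morphologyEx(m,cv2.MORPH_CLOSE,np.ones((3,3)))
    c=max(cv2.findContours(m,cv2.RETR_EXTERNAL,cv2.CHAIN_APPROX_NONE)[0],key=cv2.contourArea)
    return c[:,0,:].astype(float)
def rect(d,c,z):
    P=np.array([ray(d,p,z)[:2] for p in c],np.float32)*1000
    return cv2.minAreaRect(P)
E
python3 - <<'E'
from h import *
for n,wb,wm,wy in(('top',(270,185,345,265),(170,165,268,268),(285,195,315,215)),('scene',(310,175,385,245),(335,230,455,330),(325,203,345,228))):
    d=grab(n);im=d['pixels'];h=cv2.cvtColor(im,cv2.COLOR_BGR2HSV)
    b=cv2.inRange(h,(105,120,60),(130,255,255));c=blob(b,wb);print(n,'lid',rect(d,c,.054),cv2.contourArea(c.astype(np.float32)))
    y=cv2.inRange(h,(20,130,60),(35,255,255));
    try: c=blob(y,wy);print('tab px',c.min(0),c.max(0),c.mean(0),'at z.086',ray(d,c.mean(0),.08))
    except Exception as e: print(e)
    m=cv2.inRange(h,(3,70,60),(14,255,255))if n=='top' else cv2.inRange(h,(3,90,40),(13,255,255))
    m=cv2.morphologyEx(m,cv2.MORPH_OPEN,np.ones((3,3)));c=blob(m,wm);print('mat',rect(d,c,.004))
    if n=='scene': print([ray(d,p,.004).round(3) for p in((402,240),(444,292),(385,325),(346,269))])
    else: print([ray(d,p,.004).round(3) for p in((193,177),(260,186),(247,258),(179,249))],'jars',ray(d,(249,124),.055),ray(d,(351,124),.06),'red',ray(d,(424,214),.054))
    x0,y0,x1,y1=wb;cv2.imwrite(f'pics/c_{n}.png',cv2.resize(im[y0:y1,x0:x1],(390,400),interpolation=cv2.INTER_CUBIC))
cv2.imwrite('pics/crop.png',np.hstack([cv2.imread('pics/c_top.png'),cv2.imread('pics/c_scene.png')]))
E
```

```text
top lid ((521.304443359375, 16.412330627441406), (113.18025970458984, 88.19624328613281), 16.409469604492188) 1618.0
tab px [293. 203.] [302. 208.] [297.90909091 205.22727273] at z.086 [0.56804506 0.03015053 0.08      ]
mat ((543.8073120117188, 225.43359375), (166.85350036621094, 176.1021728515625), 80.99122619628906)
[array([0.643, 0.291, 0.004]), array([0.622, 0.127, 0.004]), array([0.445, 0.156, 0.004]), array([0.467, 0.32 , 0.004])] jars [0.76401915 0.14876277 0.055     ] [ 0.76522441 -0.09467635  0.06      ] red [ 0.55032503 -0.26866076  0.054     ]
scene lid ((519.5169677734375, 17.483665466308594), (117.0791015625, 90.25051879882812), 16.22551918029785) 1100.5
tab px [332. 211.] [340. 223.] [336.         216.72413793] at z.086 [0.57264432 0.037757   0.08      ]Traceback (most recent call last):
  File "<stdin>", line 9, in <module>
  File "h.py", line 17, in blob
    c=max(cv2.findContours(m,cv2.RETR_EXTERNAL,cv2.CHAIN_APPROX_NONE)[0],key=cv2.contourArea)
ValueError: max() iterable argument is empty
```

Run:
```python
from h import *
a=cv2.imread('pics/top0.png')[180:265,270:350];b=cv2.imread('pics/scene0.png')[170:250,305:385]
cv2.imwrite('pics/crop.png',np.hstack([cv2.resize(q,(390,400),interpolation=cv2.INTER_CUBIC) for q in(a,b)]))
```

```text
(no output)
```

View pics/crop.png

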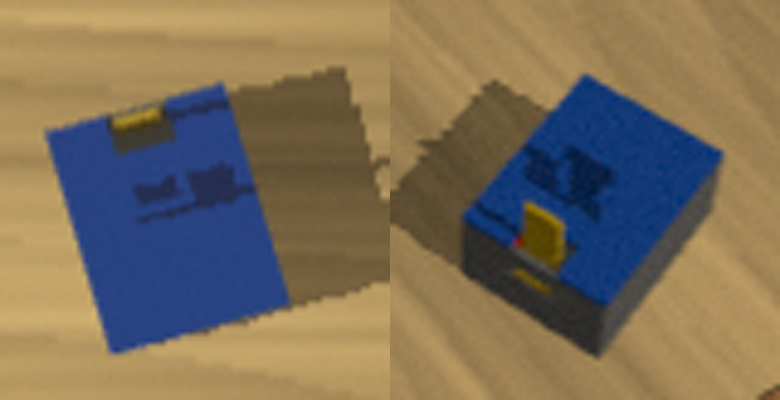

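The crop confirms it: a blue lid on a grey box, with the yellow tab at its +x edge and the blue rib near the middle. I measure the lid centre at (0.520, 0.017), yaw about 16.3°, and the mat centre at about (0.544, 0.225). I'll go above the grasp point, roughly (0.542, 0.0235).

Request:
{"name": "carry_out", "arguments": {
  "motion": [
    [[0.247, 0.602, -0.02], 1.382],
    [[0.247, 0.602, -0.02], 1.382],
    [[0.247, 0.602, -0.02], 1.382],
    [[0.247, 0.602, -0.02], 1.382],
    [[0.247, 0.602, -0.02], 1.382],
    [[0.247, 0.602, -0.02], 1.382],
    [[0.247, 0.602, -0.02], 1.382],
    [[0.247, 0.602, -0.02], 1.382],
    [[0.247, 0.602, -0.02], 1.382],
    [[0.247, 0.602, -0.02], 1.382],
    [[0.247, 0.602, -0.02], 1.382],
    [[0.247, 0.602, -0.02], 1.382],
    [[0.247, 0.602, -0.02], 1.382],
    [[0.247, 0.602, -0.02], 1.382],
    [[0.247, 0.602, -0.02], 1.382],
    [[0.247, 0.602, -0.02], 1.382],
    [[0.247, 0.602, -0.02], 1.382],
    [[0.247, 0.602, -0.02], 1.382]
  ],
  "grip": -1
}}

```text
time: 2.0
position: [0.5416, 0.021, 0.2026]
tool_rot: [3.11, 0.437, -0.0]
ft_force: [0.1, 1.3, -0.9]
grip_width: 0.998
```

Run:
```python
from h import *
from scipy.spatial.transform import Rotation as R
s=get_state();print(s['time'],s['position'],R.from_rotvec(s['tool_rot']).as_matrix().round(4).tolist(),s['joint_positions'].round(2) if hasattr(s['joint_positions'],'round') else s['joint_positions'])
d=grab('wrist','w1.png')
c,q=np.array([.520,.017]),np.deg2rad(16.3);u=np.array([np.cos(q),np.sin(q)])
for x,z in((52,.086),(52,.054),(2,.086),(8,.086)): print(x,z,proj(d,[*(c+u*x/1000),z]).round(0))
```

```text
2.0 [0.54163764 0.02096279 0.20261221] [[0.9613, 0.2756, 0.0001], [0.2756, -0.9613, -0.0007], [-0.0001, 0.0007, -1.0]] [ 0.53  0.15 -0.67  1.73  0.1   1.3   0.11]
52 0.086 [348. 196.]
52 0.054 [345. 189.]
2 0.086 [299. 197.]
8 0.086 [305. 197.]
```

View pics/w1.png

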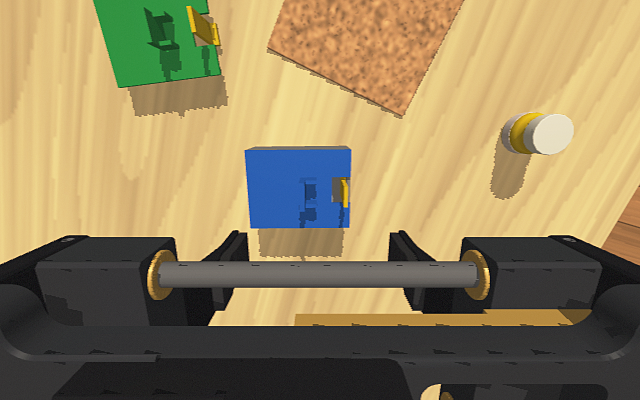

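The wrist view agrees with my numbers: tab at (346,193) against a predicted (348,196), with the jaws aligned to the lid. One more numeric refinement from this view.

Run:
```python
from h import *
d=grab('wrist');h=cv2.cvtColor(d['pixels'],cv2.COLOR_BGR2HSV)
b=cv2.inRange(h,(105,120,60),(130,255,255));c=blob(b,(230,135,365,240));print(rect(d,c,.054))
y=cv2.inRange(h,(18,150,80),(35,255,255));c=blob(y,(325,165,352,215));print(c.min(0),c.max(0))
p=[ray(d,(c[:,0].max(),195),.086)];print(p)
print(get_state()['position'])
```

```text
((519.7692260742188, 16.63958740234375), (114.81483459472656, 89.902587890625), 16.522655487060547)
[340. 178.] [347. 207.]
[array([0.56854125, 0.03305045, 0.086     ])]
[0.54173609 0.02157823 0.20268649]
```

Request:
{"name": "carry_out", "arguments": {
  "motion": [
    [[0.001, 0.001, -0.04], 0],
    [[0.001, 0.001, -0.08], 0],
    [[0.001, 0.001, -0.11], 0],
    [[0.001, 0.001, -0.13], 0],
    [[0.001, 0.001, -0.14], 0],
    [[0.001, 0.001, -0.145], 0],
    [[0.001, 0.001, -0.145], 0],
    [[0.001, 0.001, -0.145], 0]
  ]
}}

```text
time: 2.9
position: [0.5438, 0.0237, 0.0587]
tool_rot: [3.11, 0.441, 0.003]
ft_force: [1.0, 0.1, 0.5]
grip_width: 0.998
```

Run:
```python
from h import *
a=grab('scene','s1.png')['pixels'][120:270,250:450]
b=grab('wrist','w2.png')['pixels'][0:330,100:540]
cv2.imwrite('pics/c2.png',np.hstack([cv2.resize(q,(400,300),interpolation=cv2.INTER_CUBIC) for q in(a,b)]))
```

```text
(no output)
```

View pics/c2.png

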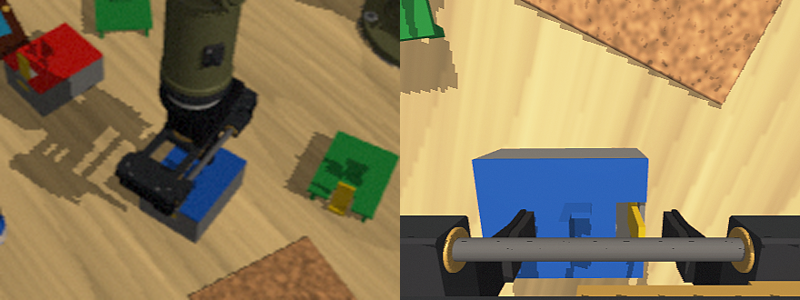

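The fingers straddle the rib, at about (575,230) in the crop, and the tab at (638,220). Nothing is touching yet, so I'll close.

Request:
{"name": "carry_out", "arguments": {
  "motion": [
    [[0, 0, 0], 0],
    [[0, 0, 0], 0],
    [[0, 0, 0], 0],
    [[0, 0, 0], 0],
    [[0, 0, 0], 0],
    [[0, 0, 0], 0],
    [[0, 0, 0], 0],
    [[0, 0, 0], 0]
  ],
  "grip": 1,
  "squeeze": 22
}}

```text
time: 3.8
position: [0.5423, 0.0236, 0.0579]
tool_rot: [3.11, 0.441, -0.002]
ft_force: [-3.0, -0.8, 5.9]
grip_width: 0.466
```

The opening is 0.466 × 87 ≈ 40.6 mm, so the tab is at its stop. Lifting straight up.

Request:
{"name": "carry_out", "arguments": {
  "motion": [
    [[0, 0, 0.005], 0],
    [[0, 0, 0.012], 0],
    [[0, 0, 0.02], 0],
    [[0, 0, 0.03], 0],
    [[0, 0, 0.045], 0],
    [[0, 0, 0.06], 0],
    [[0, 0, 0.075], 0],
    [[0, 0, 0.085], 0],
    [[0, 0, 0.09], 0],
    [[0, 0, 0.09], 0]
  ]
}}

```text
time: 4.8
position: [0.5433, 0.0236, 0.1484]
tool_rot: [3.11, 0.441, 0.002]
ft_force: [0.2, -0.7, -1.6]
grip_width: 0.465
```

Run:
```python
from h import *
a=grab('scene','s2.png')['pixels'][80:280,230:470]
d=grab('wrist','w3.png')
b=d['pixels'][0:330,100:540]
cv2.imwrite('pics/c3.png',np.hstack([cv2.resize(q,(400,310),interpolation=cv2.INTER_CUBIC) for q in(a,b)]))
h=cv2.cvtColor(d['pixels'],cv2.COLOR_BGR2HSV)
m=cv2.morphologyEx(cv2.inRange(h,(3,50,60),(16,255,255)),cv2.MORPH_OPEN,np.ones((3,3)))
d=grab('top');h=cv2.cvtColor(d['pixels'],cv2.COLOR_BGR2HSV)
m=cv2.morphologyEx(cv2.inRange(h,(3,70,60),(14,255,255)),cv2.MORPH_OPEN,np.ones((3,3)))
print(rect(d,blob(m,(170,165,268,268)),.004))
s=get_state();print(s['position'],s['ft_force'],s['joint_positions'])
```

```text
((543.429443359375, 224.89999389648438), (165.94403076171875, 174.5496368408203), 80.6409912109375)
[0.54229475 0.02359155 0.14687792] [ 0.00454395 -0.78241911 -0.80211016] [ 0.51375578  0.20243394 -0.6721366   1.79585585  0.13497323  1.19087288
  0.08316721]
```

View pics/c3.png

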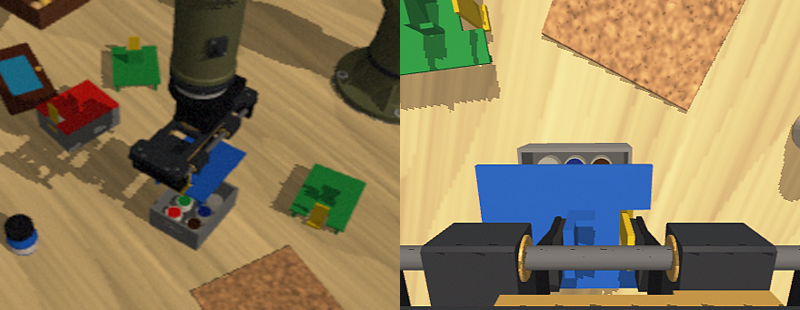

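The lid is off, level and held, with the tab still pressed, and the open box is visible below it. Moving it over the mat: shift (0.024, 0.208).

Request:
{"name": "carry_out", "arguments": {
  "motion": [
    [[0.002, 0.015, 0], 0],
    [[0.005, 0.045, 0], 0],
    [[0.01, 0.08, 0], 0],
    [[0.014, 0.12, 0], 0],
    [[0.018, 0.155, 0], 0],
    [[0.021, 0.185, 0], 0],
    [[0.023, 0.202, 0], 0],
    [[0.024, 0.208, 0], 0],
    [[0.024, 0.208, 0], 0],
    [[0.024, 0.208, -0.02], 0],
    [[0.024, 0.208, -0.045], 0],
    [[0.024, 0.208, -0.07], 0],
    [[0.024, 0.208, -0.09], 0],
    [[0.024, 0.208, -0.1], 0],
    [[0.024, 0.208, -0.105], 0],
    [[0.024, 0.208, -0.105], 0],
    [[0.024, 0.208, -0.105], 0]
  ]
}}

```text
time: 6.65
position: [0.5676, 0.2317, 0.0436]
tool_rot: [-3.11, -0.441, -0.003]
ft_force: [-0.4, 0.7, -0.7]
grip_width: 0.462
```

Run:
```python
from h import *
a=grab('scene','s4.png')['pixels'][180:360,270:510]
b=grab('wrist','w4.png')['pixels'][0:330,100:540]
cv2.imwrite('pics/c4.png',np.hstack([cv2.resize(q,(400,300),interpolation=cv2.INTER_CUBIC) for q in(a,b)]))
s=get_state();print(s['position'],s['ft_force'],s['torque'])
```

```text
[0.56764866 0.2319523  0.04376184] [-0.87519585 -0.52858006 -1.04386613] [ 0.03949581 -0.08747712 -0.05360535]
```

View pics/c4.png

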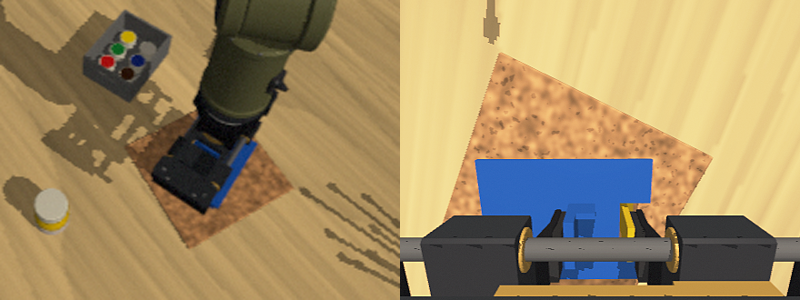

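The lid is over the mat and the feet should be about 9 mm up. Lowering to contact gently.

Request:
{"name": "carry_out", "arguments": {
  "motion": [
    [[0, 0, -0.003], 0],
    [[0, 0, -0.005], 0],
    [[0, 0, -0.007], 0],
    [[0, 0, -0.008], 0],
    [[0, 0, -0.009], 0],
    [[0, 0, -0.009], 0],
    [[0, 0, -0.009], 0]
  ]
}}

```text
time: 7.45
position: [0.5666, 0.2316, 0.034]
tool_rot: [3.11, 0.442, -0.001]
ft_force: [-2.7, -2.4, 5.0]
grip_width: 0.463
```

There is contact at about 6 N upward, so the feet are on the mat. Easing the fingers open.

Request:
{"name": "carry_out", "arguments": {
  "motion": [
    [[0, 0, 0], 0],
    [[0, 0, 0], 0],
    [[0, 0, 0], 0],
    [[0, 0, 0], 0]
  ],
  "grip": 0.25
}}

```text
time: 7.85
position: [0.5666, 0.2316, 0.034]
tool_rot: [3.11, 0.442, -0.001]
ft_force: [-3.2, -2.0, 6.0]
grip_width: 0.463
```

Request:
{"name": "carry_out", "arguments": {
  "motion": [
    [[0, 0, 0], 0],
    [[0, 0, 0], 0],
    [[0, 0, 0], 0],
    [[0, 0, 0], 0],
    [[0, 0, 0], 0],
    [[0, 0, 0], 0]
  ],
  "grip": -1
}}

```text
time: 8.45
position: [0.5667, 0.2317, 0.0334]
tool_rot: [3.11, 0.442, -0.0]
ft_force: [-0.7, 0.8, 0.2]
grip_width: 0.928
```

Request:
{"name": "carry_out", "arguments": {
  "motion": [
    [[0, 0, 0], 0],
    [[0, 0, 0], 0],
    [[0, 0, 0.01], 0],
    [[0, 0, 0.03], 0],
    [[0, 0, 0.06], 0],
    [[0, 0, 0.1], 0],
    [[0, 0, 0.14], 0],
    [[0, 0, 0.17], 0],
    [[-0.03, -0.03, 0.18], 0],
    [[-0.06, -0.07, 0.18], 0],
    [[-0.06, -0.11, 0.18], 0],
    [[-0.06, -0.15, 0.18], 0],
    [[-0.06, -0.18, 0.18], 0],
    [[-0.06, -0.2, 0.18], 0],
    [[-0.06, -0.2, 0.18], 0],
    [[-0.06, -0.2, 0.18], 0]
  ]
}}

```text
time: 10.05
position: [0.5069, 0.0324, 0.2142]
tool_rot: [-3.11, -0.441, -0.001]
ft_force: [0.5, 0.3, 0.8]
grip_width: 1.001
```

Run:
```python
from h import *
d=grab('scene','s5.png');a=d['pixels'][140:340,200:460]
t=grab('top','t5.png');b=t['pixels'][100:300,160:420]
cv2.imwrite('pics/c5.png',np.hstack([cv2.resize(q,(400,308),interpolation=cv2.INTER_CUBIC) for q in(a,b)]))
for n,D,w in(('scene',d,(345,220,460,330)),('top',t,(170,165,268,268))):
    h=cv2.cvtColor(D['pixels'],cv2.COLOR_BGR2HSV);b=cv2.inRange(h,(105,120,60),(130,255,255));print(n,rect(D,blob(b,w),.030))
for p,z in(((249,124),.055),((351,124),.06)): print(ray(t,p,z))
print(get_state()['time'],get_state()['position'])
```

```text
scene ((542.169677734375, 224.27865600585938), (118.66555786132812, 89.17170715332031), 16.382076263427734)
top ((542.8779296875, 223.82850646972656), (114.78627014160156, 89.08296966552734), 16.200551986694336)
[0.76401915 0.14876277 0.055     ]
[ 0.76522441 -0.09467635  0.06      ]
10.15 [0.50683932 0.03357636 0.21397945]
```

View pics/c5.png

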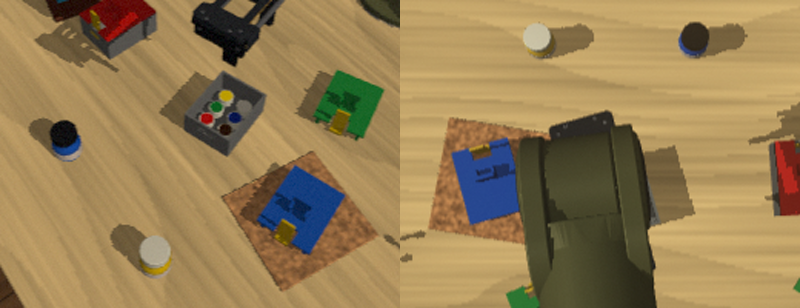

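The lid stands right way up near the middle of the mat. Its size and position match between the two views at the standing height, and its tab is up. The jars and red lid are in place, and the arm is clear.

```bash
python3 -c "
from bench import ticket;print(ticket.close_job())"
```

```text
the job is handed in; nothing more can be done
None
```

I unclipped the blue lid and set it down on the cork mat, then let go and handed the job in at about 10 s of the 40 s allowed. The hand-in gives no verdict, so the result rests on my own checks.

- **Opening:** I pinched the tab against the rib at 22 N until the opening was about 40.5 mm, which is the tab's stop. I then lifted the lid straight up 90 mm with the tab still pressed.
- **Set-down:** I lowered the lid until the wrist felt about 6 N from the mat before opening the fingers. The first, partial opening command was too small and did not release the lid. The full opening right after it did, with the lid already resting on its feet.
- **Final position:** The scene and top views put the lid centre at about (0.542, 0.224), within 2 mm of the mat centre I measured, about (0.543, 0.225). The lid is level and the arm is clear of everything.
- **Bystanders:** By eye in the last picture, the red lid and both jars are where they were; I did not re-measure them.
- **Not fully checked:** The arm hid part of the last top view. I judged the tab sprung back by eye and did not measure it.

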